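# Shut the marked gas cock under a sliding cover

## Robot

A 6-joint arm with a two-finger parallel gripper is mounted at the origin on the work surface. World frame = base frame: x ahead of the robot, y to its left, z up, the work surface at z = 0. Lengths are in m, angles in degrees, forces in N, time in s.
With the tool pointing down it reaches from about 0.3 to 1 m from the base axis. Payload 5.1 kg.
Tool frame: the origin (TCP) lies at the very end of the fingers, on their centre line; the grasp point (between the pads) lies grasp_offset behind it (grasp_offset is the distance from the TCP to the grasp point, in m); z points along the fingers, y is the line along which they close (so a half turn about z gives the same grasp; the last joint's range is limited). The gripper opens to 95 mm and grips with 3 to 60 N. Pads are 20 mm wide; open, the fingers measure 119 mm over their backs; the gripper's body (75 mm by 180 mm) begins 59 mm behind the grasp point.
Start: joints at [-4.733, 7.093, 94.555, -0, 78.352, -4.733], TCP at [0.65, -0, 0.215] pointing down, gripper open.
Joint ranges: [-149.61, 149.61], [-58.7, 133.49], [1.44, 155.28], [-77.14, 257.14], [18.33, 153.61], [-166.67, 166.67]. Speed limits (degrees/s): [147.25, 147.25, 180, 180, 180, 180].

## Interface

Orientations are given as a 3x3 rotation matrix whose columns are the frame's x, y, z axes.
In Python, from cell import * gives the robot as it stands. The module is installed in compiled form; this text tells all that it offers.
- The arm moves only by the tool servo_tool, never from a script. Its argument "motion" is text: rows parted by semicolons, each of 7 numbers parted by spaces: the finger opening in m, from 0 to 0.0951, then the shift along the world's x, y, z in m, then the turn, a rotation vector about the world's x, y, z in rad. In form: jaw tx ty tz ax ay az; .... A call has 1 to 20 rows; each row is the pose to reach, as a shift and turn from the pose commanded when the call began; what a row does not reach only later rows make up. A row lasts 1/12 s, in which the tool goes at most 41.7 mm and 7.16 degrees, less where a joint would pass 70% of its speed; a pose out of reach is approached as far as the arm can. A call with a gripper value outside its range is refused whole. The fingers move at their own pace and stop on an object; the grip force is fixed at half the most. Time passes only in rows, so rows that repeat a pose let the fingers close. It gives the time, the measured TCP pose, the force, the opening and the grip force at its end, in the units of the state.
- state(): the state, without advancing time (a new reading comes with each control period).
- grab_frame(name): name is "scene" or "side" or "wrist"; returns the picture (384x512x3 uint8, red, green, blue); there is no depth.
- calibration(name): a dict with "mtx" (3x3 intrinsics, pixels), "distortion" ([k1, k2, p1, p2, k3] as OpenCV has them; the pictures are not rectified), "T" (4x4, takes a point from camera to world coordinates); the wrist camera has in their place "hand_eye" (4x4, takes a point from camera to tool coordinates, whose origin is the TCP and whose axes are the flange's). Camera axes: x right, y down, z forward; pixel columns grow to the right and rows downward; lengths in m; the calibration is good to about 2 mm. A picture is of the moment at which its call begins: read the wrist's pose just before it. calibration takes no time and is no camera call.
- sign_off(): hands the job in; it is judged then, once.
Trained networks look in the newest picture that a camera, given by its name, has taken for a name from the list of things; names that differ only in an ending like _2 or _b are one class to them, and where a whole thing is asked for, a point or a joint stands for the part that bears it (a point fixed in the world has none). Each returns a list of dicts, best first, with "score" (0 to 1); they miss things now and then, are a little off and sometimes report something else, mostly with a low value. They report only what shows in the picture. A call takes as long as a camera call.
- spot_in(label, camera): "location" ([column, row] in pixels, amid what is visible of it).
- mark_of(label, camera): "location" ([column, row] in pixels: a listed point, or the origin of a listed thing).
The state is a dict: "time_s": time; "qpos": joint angles; "dq": joint speeds; "tau": joint torques, N m; "eef_pos": TCP position; "eef_rot": TCP orientation; "wrist_force": force on the tool from outside, world axes, zero at the start; "wrist_torque": the same for the moment, N m; "grip_width": finger opening in m; "grip_force": force on a finger pad.
Only numpy, scipy, OpenCV 4.12 (cv2) and the standard library are available. Lean on these libraries where they do the work, as an engineer would, in place of code of your own. Each camera call takes 0.05 s, during which the arm holds its last target. There are 200 camera calls.

## Task

Push the yellow cover of the teal gas box aside along its track, over the deck as far as it goes, so that the valves are uncovered; slide it only, do not lift it. Then push the red handle with the white band round to its stop, crosswise to its pipe, so that this valve is fully shut. Leave the blue handle, the bottle, the beaker and the jar as they are, and finish clear of everything.

Things in the scene. Friction and masses are not known exactly. Their poses are not given: they have to be found in the camera images.
- box: Teal gas box fixed on the bench, 220 (x) by 550 (y) mm, rim 50 mm high with 8 mm lips above it that guide the cover along y (2.5 mm play). Origin: on the bench under the well's centre; may be yawed. The open well spans x -90 to 90, y -130 to 130 mm, floor 4 mm up; the flat closed deck, top 50 mm up, goes on to y = 400. An end lip stops the cover 255 mm from closed.
- cover: Loose yellow plate 200 (x) by 260 (y) by 6 mm, 0.3 to 0.6 kg, lying on the rim between the lips, held only by friction. Origin: centre of its underside, 50 mm above the bench; axes along the box's. In the box's axes its y is 0 when closed (0 to 30 mm at the start), 255 mm at its stop over the deck: it slides to the box's +y.
- ridge (a point): Centre of the black push ridge on top of the cover, 90 (x) by 12 (y) by 22 mm, standing on the plate (56 to 78 mm above the bench). It lies 105 mm towards -y from the cover's centre, 25 mm in from its trailing edge; axes along the cover's. Push its -y side.
- red_handle (a joint): Angle (rad) of the red handle with one white band: 0 = open, along its pipe, pointing to the box's -x; it swings level from -x towards the box's +y; 1.57 = shut, crosswise, pointing to +y, at its stop. Starts at 0 to 0.3. Friction 0.1 N m; stays where it is left.
- red_pivot (a point): On the upright pivot axis of the red handle, 35 mm above the bench (the handle's mid height). Axes along the box's. The two valves stand in the well at x = 35 mm and y about -60 and 55 mm of the box; red and blue may be in either place.
- red_tip (a point): Middle of the free end of the red handle: a flat bar 60 mm long from the pivot axis, 12 mm wide, 18 mm high, from 26 to 44 mm above the bench, below the cover. A copper pipe along the box's x runs beneath it, its top 19 mm above the bench, with a brass body at the pivot up to 23 mm.
- blue_pivot (a point): As red_pivot, for the plain blue handle.
- blue_tip (a point): As red_tip, for the plain blue handle, which is the same size, also starts open (0 to 0.3 rad), and must stay as it is.
- amber_bottle: Bystander: amber bottle, 56 mm across, 125 mm high, loose, beyond the -y end of the box. Origin: centre of its base.
- beaker: Bystander: glass beaker, 64 mm across, 75 mm high, loose, on the +x side of the box. Origin: centre of its base.
- jar: Bystander: white jar with blue cap, 56 mm across, 70 mm high, loose, on the -x side of the deck. Origin: centre of its base.

How it is judged:
By the outcome, as a careful person would: the job done as asked, in the order asked, and still so for the second after the job is handed in, with the robot touching nothing.
It also fails if it takes over 50 s, if anything falls off the work surface, if the arm or the gripper's body presses on something with over 40 N, if the wrist force passes 120 N, or if a joint passes its speed limit or range.

## Working session

There is one attempt and no reset: what is moved stays moved. The work goes in short steps, Python scripts to look and compute and a tool call to move; the robot and the scene stay as the last step left them, time stands still between calls to the robot, and variables do not carry over. Pictures are saved under pics/ and viewed, at most 10 in all, crops included, and the job is handed in when it is done.

Besides the shell and the picture viewer there is one more tool, called by a JSON object that holds its "method" and its "body". servo_tool: Moves the arm, as the interface text tells. Its arguments: {"type":"object","properties":{"motion":{"type":"string"}},"required":["motion"]}

```bash
mkdir -p pics; cat > h.py <<'E'
from cell import *
import numpy as np, cv2
def cam(name):
    c=calibration(name)
    if name=="wrist":
        s=state(); T=np.eye(4); T[:3,:3]=np.array(s["eef_rot"]); T[:3,3]=s["eef_pos"]
        T=T@np.array(c["hand_eye"])
    else: T=np.array(c["T"])
    return np.array(c["mtx"]),np.array(c["distortion"]),T
def px2w(p,z,c):
    K,D,T=c
    u=cv2.undistortPoints(np.array([[p]],float),K,D)[0,0]
    d=T[:3,:3]@np.array([u[0],u[1],1]); o=T[:3,3]
    return o+d*(z-o[2])/d[2]
def shot(name,fn=None):
    c=cam(name); im=grab_frame(name)
    if fn: cv2.imwrite("pics/"+fn,np.ascontiguousarray(im[:,:,::-1]))
    return im,c
E
python3 - <<'E'
from h import *
Z=dict(cover=.05,ridge=.067,box=0,amber_bottle=0,beaker=0,jar=0)
ims=[]
for n in ("scene","side"):
    im,c=shot(n); ims.append(im)
    for l,z in Z.items():
        r=mark_of(l,n)
        print(n,l,[(np.round(q["location"]).tolist(),round(q["score"],2),px2w(q["location"],z,c)[:2].round(3).tolist()) for q in r[:2]])
cv2.imwrite("pics/a.png",cv2.resize(np.vstack(ims),None,fx=.78,fy=.78)[:,:,::-1])
print(state()["time_s"])
E
```

```text
scene cover [([253.0, 189.0], 0.84, [0.557, -0.049])]
scene ridge [([219.0, 198.0], 0.71, [0.522, -0.146])]
scene box []
scene amber_bottle [([156.0, 232.0], 0.78, [0.458, -0.329])]
scene beaker [([314.0, 234.0], 0.6, [0.76, -0.0])]
scene jar [([316.0, 234.0], 0.4, [0.762, 0.005])]
side cover [([244.0, 208.0], 0.96, [0.539, -0.056])]
side ridge [([245.0, 221.0], 0.83, [0.525, -0.128])]
side box []
side amber_bottle [([234.0, 313.0], 0.77, [0.449, -0.329]), ([320.0, 197.0], 0.32, [0.765, 0.0])]
side beaker [([319.0, 197.0], 0.87, [0.761, -0.001])]
side jar [([187.0, 175.0], 0.68, [0.432, 0.222])]
0.7
```

View pics/a.png

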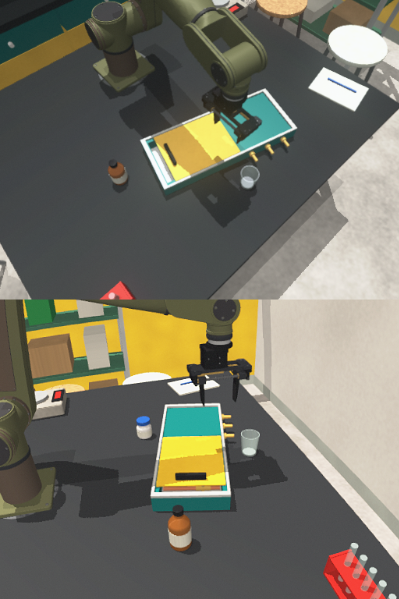

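{"method": "servo_tool", "body": {"motion": "0 -0.03 -0.035 0.04 0 0 0; 0 -0.06 -0.07 0.08 0 0 0; 0 -0.08 -0.1 0.1 0 0 0; 0 -0.1 -0.12 0.1 0 0 0; 0 -0.1 -0.12 0.1 0 0 0; 0 -0.1 -0.12 0.1 0 0 0"}}

```text
time_s: 1.2
eef_pos: [0.5491, -0.1229, 0.3184]
eef_rot: [[0.004, 1.0, 0.005], [1.0, -0.004, -0.003], [-0.003, 0.005, -1.0]]
wrist_force: [0.9, 0.2, -0.6]
grip_width: 0.0607
grip_force: 0.0
```

```bash
python3 - <<'E'
from h import *
print({k:np.round(v,3).tolist() for k,v in state().items()})
im,c=shot("wrist","w1.png"); print(c[2].round(3))
for l,z in dict(cover=.05,ridge=.067,amber_bottle=0).items():
    print(l,[(np.round(q["location"]).tolist(),round(q["score"],2),px2w(q["location"],z,c)[:2].round(3).tolist()) for q in mark_of(l,"wrist")[:2]])
E
```

```text
{'time_s': 1.2, 'qpos': [-18.051, -6.716, 98.546, -0.065, 87.845, -17.822], 'dq': [2.825, 2.724, 0.562, 2.365, -2.152, 2.556], 'tau': [-1.025, -31.776, -36.004, -0.119, 0.258, -0.232], 'eef_pos': [0.549, -0.123, 0.318], 'eef_rot': [[0.004, 1.0, 0.005], [1.0, -0.004, -0.003], [-0.003, 0.005, -1.0]], 'wrist_force': [0.907, 0.202, -0.641], 'wrist_torque': [0.001, -0.082, -0.008], 'grip_force': 0.0, 'grip_width': 0.061}
[[ 1.    -0.005  0.004  0.548]
 [-0.003 -0.963 -0.268 -0.047]
 [ 0.005  0.268 -0.963  0.488]
 [ 0.     0.     0.     1.   ]]
cover [([253.0, 112.0], 0.91, [0.543, -0.043])]
ridge [([237.0, 178.0], 0.67, [0.518, -0.139])]
amber_bottle [([203.0, 266.0], 0.61, [0.445, -0.324])]
```

View pics/w1.png

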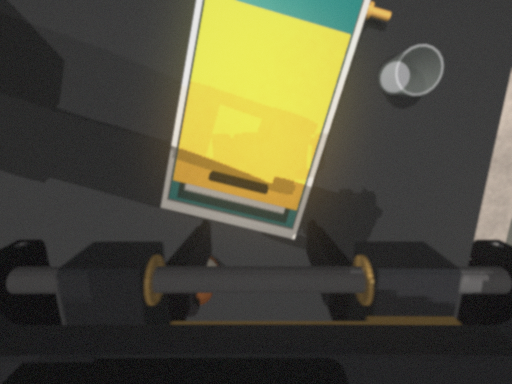

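The wrist picture shows the yellow cover in its frame, with the ridge at about (238,182). The box's near rim corners are at about (163,207) and (296,238), its right edge runs up to (369,5), and the box is yawed clockwise.

```bash
python3 - <<'E'
from h import *
im=cv2.imread("pics/w1.png"); c=cam("wrist")
P=lambda p,z:px2w(p,z,c)[:2]
a,b,e,l=P((163,207),.058),P((296,238),.058),P((369,5),.058),P((200,0),.058)
ang=lambda v:np.degrees(np.arctan2(v[1],v[0])).round(1)
print(a,b,e,ang(b-a),np.linalg.norm(b-a),ang(e-b)-90,ang(l-a)-90)
# yellow mask -> cover rect at z=.056
hsv=cv2.cvtColor(im,cv2.COLOR_BGR2HSV); m=cv2.inRange(hsv,(18,120,90),(35,255,255)); m[:, :150]=0; m[230:]=0
k=max(cv2.findContours(m,0,2)[0],key=cv2.contourArea)
w=np.array([P(q[0].astype(float),.056) for q in k]); print("cover",cv2.minAreaRect((w*1000).astype(np.float32)))
g=cv2.inRange(hsv,(0,0,0),(179,255,70)); g[:165]=0;g[200:]=0;g[:,:205]=0;g[:,275:]=0
k=max(cv2.findContours(g,0,2)[0],key=cv2.contourArea)
w=np.array([P(q[0].astype(float),.078) for q in k]); print("ridge",cv2.minAreaRect((w*1000).astype(np.float32)))
E
```

```text
[ 0.40096603 -0.18109352] [ 0.61005648 -0.23304098] [0.69267888 0.09424836] -14.0 0.21544686910548796 -14.200000000000003 -14.5
cover ((545.0802001953125, -38.860748291015625), (257.3277587890625, 197.7853546142578), 75.55256652832031)
ridge ((473.8305969238281, -160.657470703125), (5.89444637298584, 3.064540386199951), 0.08444223552942276)
```

{"method": "servo_tool", "body": {"motion": "0 -0.02 -0.03 -0.02 0 0 -0.12; 0 -0.041 -0.06 -0.05 0 0 -0.24; 0 -0.041 -0.06 -0.08 0 0 -0.25; 0 -0.041 -0.06 -0.115 0 0 -0.25; 0 -0.041 -0.06 -0.15 0 0 -0.25; 0 -0.041 -0.06 -0.18 0 0 -0.25; 0 -0.041 -0.06 -0.21 0 0 -0.25; 0 -0.041 -0.06 -0.23 0 0 -0.25; 0 -0.041 -0.06 -0.24 0 0 -0.25; 0 -0.041 -0.06 -0.248 0 0 -0.25; 0 -0.041 -0.06 -0.25 0 0 -0.25; 0 -0.041 -0.06 -0.25 0 0 -0.25; 0 -0.041 -0.06 -0.25 0 0 -0.25"}}

```text
time_s: 2.48
eef_pos: [0.5102, -0.1803, 0.0661]
eef_rot: [[0.247, 0.969, 0.002], [0.969, -0.247, -0.001], [-0.0, 0.002, -1.0]]
wrist_force: [0.6, -0.6, -0.3]
grip_width: 0.0005
grip_force: 0.0
```

```bash
python3 - <<'E'
from h import *
a,_=shot("scene"); b,_=shot("side"); w,_=shot("wrist")
cv2.imwrite("pics/b.png",np.hstack([cv2.resize(b[150:330,150:350],(400,360)),cv2.resize(w,(400,360))])[:,:,::-1])
E
```

```text
(no output)
```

View pics/b.png

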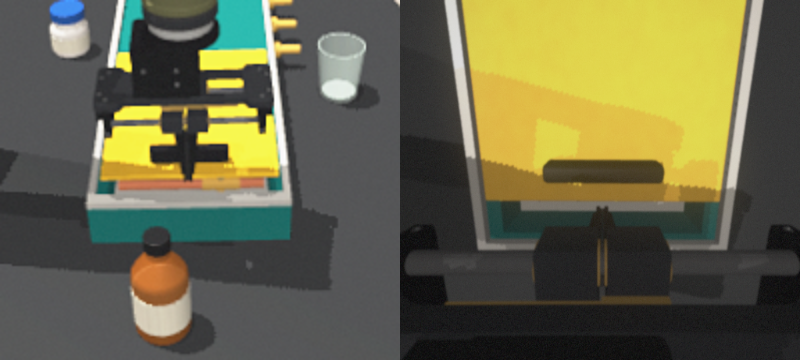

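The closed fingers are centred behind the ridge, at about (603,215) with the ridge at (603,172), and stand over the cover's trailing edge. Next I push along the track.

{"method": "servo_tool", "body": {"motion": "0 0.0025 0.0097 -0.002 0 0 0; 0 0.0049 0.0194 -0.002 0 0 0; 0 0.0074 0.0291 -0.002 0 0 0; 0 0.0099 0.0388 -0.002 0 0 0; 0 0.0136 0.0533 -0.002 0 0 0; 0 0.0173 0.0678 -0.002 0 0 0; 0 0.021 0.0824 -0.002 0 0 0; 0 0.0247 0.0969 -0.002 0 0 0; 0 0.0284 0.1114 -0.002 0 0 0; 0 0.0321 0.126 -0.002 0 0 0; 0 0.0358 0.1405 -0.002 0 0 0; 0 0.0395 0.155 -0.002 0 0 0; 0 0.0432 0.1696 -0.002 0 0 0; 0 0.0469 0.1841 -0.002 0 0 0; 0 0.0506 0.1986 -0.002 0 0 0; 0 0.0531 0.2083 -0.002 0 0 0; 0 0.0556 0.218 -0.002 0 0 0; 0 0.0568 0.2229 -0.002 0 0 0; 0 0.058 0.2277 -0.002 0 0 0; 0 0.058 0.2277 -0.002 0 0 0"}}

```text
time_s: 4.3
eef_pos: [0.5672, 0.0487, 0.0628]
eef_rot: [[0.247, 0.969, 0.0], [0.969, -0.247, 0.001], [0.001, 0.0, -1.0]]
wrist_force: [0.5, 0.3, 0.0]
grip_width: -0.0001
grip_force: 0.0
```

```bash
python3 - <<'E'
from h import *
print(np.round(state()["wrist_force"],1))
for n in("side","scene"):
    im,c=shot(n)
    for l,z in dict(cover=.05,ridge=.067).items():
        for q in mark_of(l,n)[:1]:
            p=px2w(q["location"],z,c)[:2]; print(n,l,p.round(3), "along",((p-[.5425,-.062])@[.247,.969]).round(3))
E
```

```text
[0.5 0.3 0. ]
side cover [0.591 0.145] along 0.213
scene cover [0.601 0.174] along 0.243
scene ridge [0.566 0.061] along 0.125
```

{"method": "servo_tool", "body": {"motion": "0 0.001 0.0039 0 0 0 0; 0 0.002 0.0078 0 0 0 0; 0 0.003 0.0116 0 0 0 0; 0 0.004 0.0155 0 0 0 0; 0 0.0044 0.0174 0 0 0 0; 0 0.0044 0.0174 0 0 0 0"}}

```text
time_s: 5.1
eef_pos: [0.5689, 0.0587, 0.0624]
eef_rot: [[0.244, 0.97, -0.008], [0.97, -0.244, -0.014], [-0.016, -0.004, -1.0]]
wrist_force: [-10.4, -24.7, 6.6]
grip_width: 0.0003
grip_force: 13.3
```

{"method": "servo_tool", "body": {"motion": "0 0.0005 0.0019 0 0 0 0; 0 0.001 0.0039 0 0 0 0; 0 0.0015 0.0058 0 0 0 0; 0 0.0015 0.0058 0 0 0 0"}}

```text
time_s: 5.43
eef_pos: [0.5689, 0.0589, 0.0625]
eef_rot: [[0.243, 0.97, -0.013], [0.97, -0.243, -0.025], [-0.028, -0.006, -1.0]]
wrist_force: [-15.7, -43.1, 12.6]
grip_width: 0.001
grip_force: 22.9
```

{"method": "servo_tool", "body": {"motion": "0 -0.003 -0.012 0 0 0 0; 0 -0.007 -0.028 0 0 0 0; 0 -0.01 -0.04 0.01 0 0 0; 0 -0.01 -0.04 0.045 0 0 0; 0 -0.015 -0.06 0.08 0 0 0; 0 -0.021 -0.085 0.11 0 0 0; 0 -0.027 -0.11 0.14 0 0 0; 0 -0.034 -0.136 0.16 0 0 0; 0 -0.034 -0.136 0.16 0 0 0; 0 -0.034 -0.136 0.16 0 0 0; 0 -0.034 -0.136 0.16 0 0 0"}}

```text
time_s: 6.35
eef_pos: [0.5387, -0.0645, 0.2224]
eef_rot: [[0.247, 0.969, -0.0], [0.969, -0.247, 0.001], [0.001, -0.0, -1.0]]
wrist_force: [-0.1, 0.0, -0.1]
grip_width: 0.0003
grip_force: 0.0
```

```bash
python3 - <<'E'
from h import *
o=np.array([.5425,-.062]); R=np.array([[.969,-.247],[.247,.969]])
im,c=shot("wrist","w2.png")
for l,z in dict(cover=.05,ridge=.067,red_pivot=.035,red_tip=.035,blue_pivot=.035,blue_tip=.035).items():
    for q in mark_of(l,"wrist")[:2]:
        p=px2w(q["location"],z,c)[:2]; print(l,np.round(q["location"]),round(q["score"],2),p.round(3),"box",(R@(p-o)).round(3))
E
```

```text
ridge [259.  43.] 0.6 [0.576 0.078] box [-0.003  0.144]
red_pivot [291. 140.] 0.74 [ 0.589 -0.03 ] box [0.037 0.043]
red_pivot [417.  74.] 0.36 [0.746 0.009] box [0.18  0.119]
red_tip [241. 128.] 0.62 [ 0.533 -0.   ] box [-0.025  0.058]
red_tip [416.  72.] 0.39 [0.745 0.01 ] box [0.178 0.12 ]
blue_pivot [286. 228.] 0.56 [ 0.558 -0.14 ] box [ 0.034 -0.072]
blue_tip [243. 226.] 0.71 [ 0.502 -0.123] box [-0.024 -0.069]
```

View pics/w2.png

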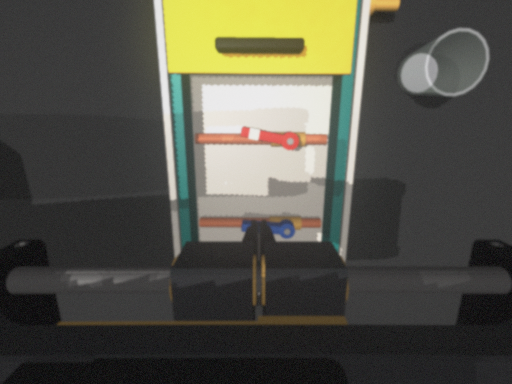

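The cover is at its stop: the ridge is at (259,43) and the well is open. The red handle, with its white band, has its pivot at (291,140) and tip at (243,130); the blue one is nearer, at (286,228). My box origin was about 12 mm off along y, which agrees with the ridge being at its stop.

```bash
python3 - <<'E'
from h import *
piv=np.array([.589,-.030]); R=np.array([[.969,.247],[-.247,.969]]) # box->world
p0=np.array(state()["eef_pos"])
def w(X,Y): return (piv+R@[X,Y]-p0[:2]).round(4)
print("start",w(-.040,-.035),"dz",.030-p0[2])
for t in np.r_[np.arange(0,1.58,.157),1.65,1.73]:
    d=np.array([-np.cos(t),np.sin(t)]); n=np.array([np.sin(t),np.cos(t)])
    q=.04*d-n*(.006+.012*abs(np.sin(t))+.010*abs(np.cos(t)))
    print(round(t,2),q.round(3),w(*q)-w(-.040,-.035))
E
```

```text
start [0.0029 0.0104] dz -0.19169689799615028
0.0 [-0.04  -0.016] [0.0047 0.0184]
0.16 [-0.042 -0.011] [0.0037 0.0236]
0.31 [-0.044 -0.006] [0.0034 0.0292]
0.47 [-0.045  0.   ] [0.004  0.0351]
0.63 [-0.045  0.006] [0.0056 0.0413]
0.78 [-0.044  0.013] [0.0085 0.0474]
0.94 [-0.041  0.02 ] [0.0126 0.0532]
1.1 [-0.037  0.026] [0.0179 0.0584]
1.26 [-0.032  0.032] [0.0244 0.0626]
1.41 [-0.025  0.036] [0.0318 0.0657]
1.57 [-0.018  0.04 ] [0.0398 0.0672]
1.65 [-0.016  0.041] [0.0426 0.068 ]
1.73 [-0.013  0.043] [0.0455 0.0685]
```

{"method": "servo_tool", "body": {"motion": "0 0.003 0.0104 -0.03 0 0 0; 0 0.003 0.0104 -0.06 0 0 0; 0 0.003 0.0104 -0.09 0 0 0; 0 0.003 0.0104 -0.12 0 0 0; 0 0.003 0.0104 -0.145 0 0 0; 0 0.003 0.0104 -0.165 0 0 0; 0 0.003 0.0104 -0.18 0 0 0; 0 0.003 0.0104 -0.188 0 0 0; 0 0.003 0.0104 -0.192 0 0 0; 0 0.003 0.0104 -0.192 0 0 0; 0 0.003 0.0104 -0.192 0 0 0"}}

```text
time_s: 7.62
eef_pos: [0.5426, -0.0548, 0.0315]
eef_rot: [[0.247, 0.969, 0.001], [0.969, -0.247, -0.0], [0.0, 0.001, -1.0]]
wrist_force: [0.5, -0.2, 0.6]
grip_width: -0.0001
grip_force: 0.0
```

{"method": "servo_tool", "body": {"motion": "0 0.0025 0.009 0 0 0 0; 0 0.0047 0.0184 0 0 0 0; 0 0.0037 0.0236 0 0 0 0; 0 0.0034 0.0292 0 0 0 0; 0 0.004 0.0351 0 0 0 0; 0 0.0056 0.0413 0 0 0 0; 0 0.0085 0.0474 0 0 0 0; 0 0.0126 0.0532 0 0 0 0; 0 0.0179 0.0584 0 0 0 0; 0 0.0244 0.0626 0 0 0 0; 0 0.0318 0.0657 0 0 0 0; 0 0.036 0.0665 0 0 0 0; 0 0.036 0.0665 0 0 0 0"}}

```text
time_s: 8.7
eef_pos: [0.579, 0.0125, 0.0305]
eef_rot: [[0.247, 0.969, 0.001], [0.969, -0.247, 0.001], [0.001, 0.0, -1.0]]
wrist_force: [0.2, 0.9, 0.1]
grip_width: 0.0005
grip_force: 0.1
```

{"method": "servo_tool", "body": {"motion": "0 0.002 0 0 0 0 0; 0 0.004 0 0 0 0 0; 0 0.005 0 0 0 0 0; 0 0.005 0 0 0 0 0"}}

```text
time_s: 9.03
eef_pos: [0.5829, 0.012, 0.0305]
eef_rot: [[0.248, 0.969, -0.0], [0.969, -0.248, 0.001], [0.001, -0.0, -1.0]]
wrist_force: [-1.5, 1.0, -0.8]
grip_width: 0.0003
grip_force: 0.8
```

{"method": "servo_tool", "body": {"motion": "0 0.0019 -0.0005 0 0 0 0; 0 0.0039 -0.001 0 0 0 0; 0 0.0048 -0.0012 0 0 0 0; 0 0.0048 -0.0012 0 0 0 0"}}

```text
time_s: 9.37
eef_pos: [0.584, 0.0119, 0.0304]
eef_rot: [[0.248, 0.969, -0.01], [0.969, -0.248, 0.003], [0.0, -0.01, -1.0]]
wrist_force: [-14.1, 5.4, 10.1]
grip_width: 0.0004
grip_force: 8.0
```

{"method": "servo_tool", "body": {"motion": "0 0.0019 -0.0005 0 0 0 0; 0 0.0029 -0.0007 0 0 0 0; 0 0.0039 -0.001 0 0 0 0; 0 0.0039 -0.001 0 0 0 0"}}

```text
time_s: 9.7
eef_pos: [0.5842, 0.0119, 0.0302]
eef_rot: [[0.248, 0.969, -0.019], [0.969, -0.248, 0.005], [-0.0, -0.02, -1.0]]
wrist_force: [-24.8, 8.6, 18.1]
grip_width: 0.0004
grip_force: 14.6
```

{"method": "servo_tool", "body": {"motion": "0 -0.01 0.0025 0 0 0 0; 0 -0.03 0.0075 0 0 0 0; 0 -0.035 0.005 0.01 0 0 0; 0 -0.038 0 0.04 0 0 0; 0 -0.04 -0.02 0.08 0 0 0; 0 -0.045 -0.05 0.12 0 0 0; 0 -0.05 -0.08 0.16 0 0 0; 0 -0.055 -0.1 0.2 0 0 0; 0 -0.055 -0.1 0.23 0 0 0; 0 -0.055 -0.1 0.23 0 0 0; 0 -0.055 -0.1 0.23 0 0 0"}}

```text
time_s: 10.62
eef_pos: [0.5393, -0.0926, 0.2675]
eef_rot: [[0.249, 0.968, 0.012], [0.968, -0.249, -0.004], [-0.001, 0.012, -1.0]]
wrist_force: [-0.2, -0.3, -0.3]
grip_width: 0.0006
grip_force: 0.0
```

```bash
python3 - <<'E'
from h import *
R=np.array([[.969,-.247],[.247,.969]])
im,c=shot("wrist","w3.png"); r={}
for l,z in dict(cover=.05,ridge=.067,red_pivot=.035,red_tip=.035,blue_pivot=.035,blue_tip=.035).items():
    for q in mark_of(l,"wrist")[:1]:
        r[l]=R@(px2w(q["location"],z,c)[:2]-[.5425,-.062]); print(l,np.round(q["location"]),round(q["score"],2),r[l].round(3))
for k in("red","blue"):
    if k+"_tip" in r and k+"_pivot" in r: d=r[k+"_tip"]-r[k+"_pivot"]; print(k,np.arctan2(d[1],-d[0]))
E
```

```text
ridge [249.  25.] 0.89 [-0.004  0.145]
red_pivot [280. 120.] 0.89 [0.037 0.039]
red_tip [279.  68.] 0.88 [0.034 0.104]
blue_pivot [276. 199.] 0.96 [ 0.032 -0.073]
blue_tip [239. 196.] 0.94 [-0.021 -0.068]
red 1.5319723463304393
blue 0.09308576860833795
```

View pics/w3.png

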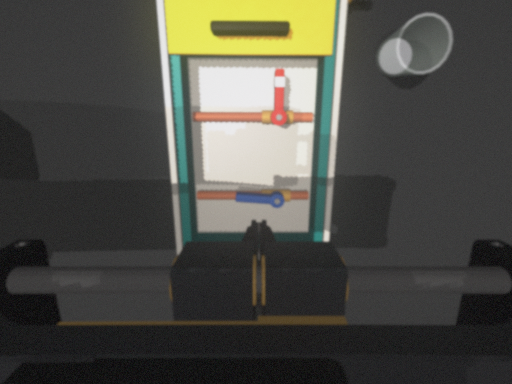

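The red handle points crosswise, from its pivot at (280,120) to its tip at (279,68), measured at about 1.53 rad and pressed to its stop. The blue handle is unchanged, the cover is at its stop, and the arm is clear.

```bash
python3 -c "
from cell import *
print(sign_off())"
```

```text
the job is handed in; nothing more can be done
None
```

The cover was slid to its stop over the deck, the red valve was then turned to its shut stop, the blue handle wasn't touched, and I handed the job in with the arm clear; I didn't take a final picture of the bottle or jar.

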